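Drop the false floor into the walnut case

ROBOT

A 6-joint arm with a two-finger parallel gripper is mounted at the origin on the work surface. World frame = base frame: x ahead of the robot, y to its left, z up, the work surface at z = 0. Lengths are in m, angles in rad, forces in N, time in s.
With the tool pointing down it reaches from about 0.375 to 0.9 m from the base axis. Payload 3.1 kg.
Tool frame: the origin (TCP) lies at the centre of the arm's flange, where the gripper is bolted on; the fingertips stand 182 mm ahead of it and the grasp point (between the pads) lies 164 mm ahead of it; z points along the fingers, x is the direction in which the jaws open and shut, and the axes are right-handed (so a half turn about z gives the same grasp; the last joint's range is limited). The gripper opens to 87 mm and grips with 3 to 60 N. Pads are 19 mm wide; open, the fingers measure 117 mm over their backs; the gripper's body (75 mm by 190 mm) begins 51 mm behind the grasp point.
Start: joints at [-1.419, 0.527, 1.433, -0, 1.181, -0.178], TCP at [0.203, -0.591, 0.405] pointing down, gripper open.
Joint ranges: [-3.08, 3.08], [-0.75, 2.2], [0.22, 2.44], [-1.43, 4.57], [0, 2.65], [-2.85, 2.85]. Speed limits (rad/s): [2.79, 2.79, 3.14, 3.14, 3.14, 3.14].

INTERFACE

Orientations are given as a unit quaternion [x, y, z, w].
In Python, from rig import status, eyes, robot gives the robot as it stands. The module is installed in compiled form; this text tells all that it offers.
- The arm moves only by the tool step_arm, never from a script. Its argument "steps" is a list of rows, each a list of 7 numbers: the closure, from -1 (fully open) to 1 (shut), so that 0 is half open, then the shift along the tool's x, y, z each as a share of 0.025 m, from -1 to 1, then the turn, a rotation vector about the tool's x, y, z each as a share of 8 degrees, from -1 to 1. In form: [[jaw, dx, dy, dz, rx, ry, rz], ...]. A call has exactly 10 rows; each row shifts and turns the commanded pose from where the row before left it, along the tool's axes as they then stand; what a row does not reach is not made up. A row lasts 1/10 s, in which the tool goes at most 50 mm and 8.59 degrees, less where a joint would pass 70% of its speed; a pose out of reach is approached as far as the arm can. A call with a number of a shift or a turn outside -1 to 1 is refused whole. A call with a gripper value outside its range is refused whole. The fingers move at their own pace and stop on an object; "squeeze" is the grip in N (left out, the last holds). Time passes only in rows, so rows that do not move let the fingers close, or fill a call up. It gives the time, the measured TCP pose, the force and the opening at its end, in the units of the state.
- status.get_obs(): the state, without advancing time (a new reading comes with each control period).
- eyes.camera(name): name is "side" or "top" or "wrist"; returns (picture, depth): 384x512x3 uint8, red, green, blue; 384x512 float32, m along the optical axis (not along the pixel's ray), 0 where there is no reading.
- eyes.camera_info(name): a dict with "K" (3x3 intrinsics, pixels), "R" (3x3) and "t" (3): a world point X has camera coordinates R X + t. Camera axes: x right, y down, z forward; pixel columns grow to the right and rows downward; lengths in m; the calibration is good to about 2 mm. A picture is of the moment at which its call begins: read the wrist's pose just before it. camera_info takes no time and is no camera call; for the wrist camera it gives the pose at the moment of the call.
- robot.hand_in(): hands the job in, once; it reports no verdict.
The state is a dict: "time": time; "q": joint angles; "joint_velocities": joint speeds; "joint_torque": joint torques, N m; "position": TCP position; "tool_rot": TCP orientation; "ft_force": force on the tool from outside, world axes, zero at the start; "moment": the same for the moment, N m; "grip_width": finger opening in m.
Only numpy, scipy, OpenCV 4.12 (cv2) and the standard library are available. Lean on these libraries where they do the work, as an engineer would, in place of code of your own. Each camera call takes 0.05 s, during which the arm holds its last target.

TASK

Fit the longer of the two white-faced panels with wooden grip posts into the open walnut case as its false floor. It is longer than the opening in the case's top, so tilt it, feed one end well under one lip, let the other end down through the opening, then level it and shift it back to the middle, so that it lies flat on both ledges with both ends tucked under the lips. Leave the shorter panel where it lies, and let go at the end.

Things in the scene. Friction and masses are not known exactly. Their poses are not given: they have to be found in the camera images.
- panel: The false floor: a stiff white-faced panel 180 (its x) x 100 (its y) x 8 mm, with a square wooden post 24 x 24 mm, 50 mm tall, upright at its middle (top 58 mm above the underside). About 130 g, flat on the bench at the start. Origin: centre of the underside; z up along the post. The same either way round. Half as long again as the other panel.
- short_panel: A bystander made the same way but shorter: 120 (its x) x 100 (its y) x 8 mm, with a square wooden post 24 x 24 mm, 50 mm tall, upright at its middle (top 58 mm above the underside). Origin: centre of the underside. Not wanted; leave it where it lies.
- case: Low dark walnut case fixed to the bench, 288 (x) x 158 (y) x 66 mm tall; origin: centre of its underside, z up. Opening in its top: 150 (x) x 130 mm (y), centred. Over each x end a 10 mm thick lip (underside 56, top 66 mm above the bench) hides a pocket: the inside runs to 130 mm from the centre along x. Along y it is 130 mm wide all the way up, with no lips. The same either way round.
- seat (a point): Middle of the case at the height of its two flat ledges, 16 mm above the bench: the fitted panel's underside centre goes here, each end then 15 mm under its lip. Axes as the case. Ledges: 45 to 130 mm from here along x, full width, 40 mm below the lips; a lower bottom between. Any tilt of 17 to 25 degrees lets the panel in; pushed fully to one end it clears the other lip by 25 mm.
Things that resemble listed ones, but are neither listed nor needed, are in the scene too. What is shaped like the panel but purple is not meant.

How it is judged:
By the outcome, as a careful person would: the job done as asked, in the order asked, and still so for the second after the job is handed in, with the robot touching nothing.
It also fails if it takes over 42 s, if anything falls off the work surface, if the arm or the gripper's body presses on something with over 40 N, if the wrist force passes 120 N, or if a joint passes its speed limit or range.

## Working session

There is one attempt and no reset: what is moved stays moved. The work goes in short steps, Python scripts to look and compute and a tool call to move; the robot and the scene stay as the last step left them, time stands still between calls to the robot, and variables do not carry over. Pictures are saved under pics/ and viewed, and the job is handed in when it is done.

Besides the shell and the picture viewer there is one more tool, called after "Call:" as name(argument=value, ...), one argument or row to a line, values as JSON. step_arm: Moves the arm, as the interface text tells. Its arguments: {"type":"object","properties":{"steps":{"type":"array"},"squeeze":{"type":"number"}},"required":["steps"]}

```bash
mkdir -p pics; python3 - <<'E'
from rig import status, eyes, robot
import cv2, numpy as np
o=status.get_obs()
for k,v in o.items(): print(k,v)
for n in ["top","side"]:
    p,d=eyes.camera(n); i=eyes.camera_info(n)
    np.savez(f"{n}0.npz",p=p,d=d,**i)
    print(n,i)
    cv2.imwrite(f"pics/{n}0.png",cv2.resize(p[:,:,::-1],(800,600)))
E
```

```text
time 0.0
q [-1.41850734e+00  5.28440397e-01  1.43386836e+00 -2.20668253e-05
  1.18138845e+00 -1.78529148e-01]
joint_velocities [ 6.13022954e-05 -2.41482158e-05  7.95635169e-04 -8.12478300e-05
  9.28377027e-04 -8.01870904e-04]
joint_torque [-2.66900643e-04 -4.40039098e+01 -1.76590419e+01  6.32768590e-02
  5.80664689e-02 -1.61919024e-04]
position [ 0.20296723 -0.59077178  0.40379785]
tool_rot [ 8.13886783e-01 -5.81022545e-01 -7.41555119e-04 -7.46651200e-04]
ft_force [-0.53688793  0.70014412  0.49433179]
moment [0.03338172 0.0053818  0.02297513]
grip_width 0.08694596316988153
top {'K': array([[473.37172587,   0.        , 250.37632769],
       [  0.        , 473.37172587, 190.26095615],
       [  0.        ,   0.        ,   1.        ]]), 'R': array([[-0.02496843, -0.99943179, -0.02264252],
       [-0.99778324,  0.02631206, -0.06112512],
       [ 0.06168616,  0.02106613, -0.99787326]]), 't': array([0.00876829, 0.44437167, 0.917019  ])}
side {'K': array([[349.33241355,   0.        , 256.39094204],
       [  0.        , 349.33241355, 193.04343101],
       [  0.        ,   0.        ,   1.        ]]), 'R': array([[-0.83090112, -0.5562211 ,  0.01488042],
       [-0.40039605,  0.5791265 , -0.71013766],
       [ 0.3863759 , -0.59601224, -0.70390559]]), 't': array([0.37338391, 0.22400129, 0.66778452])}
```

View pics/top0.png

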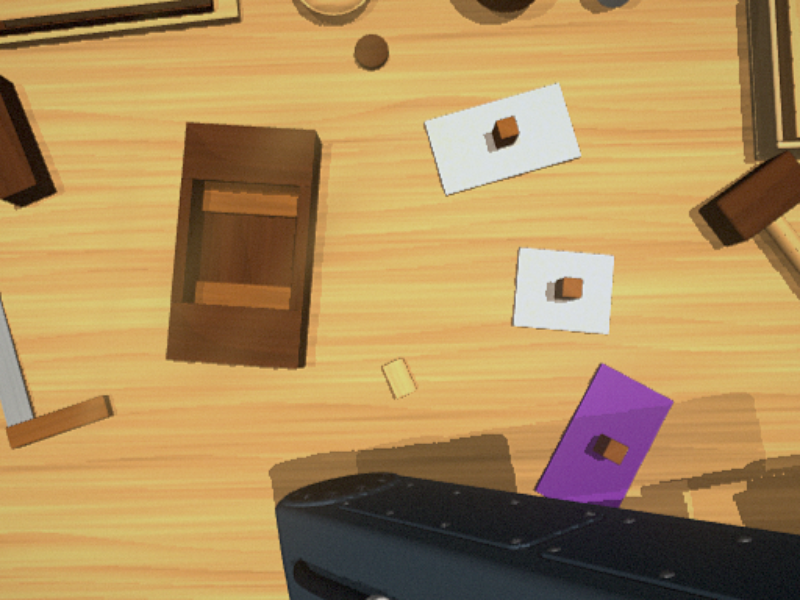

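View pics/side0.png

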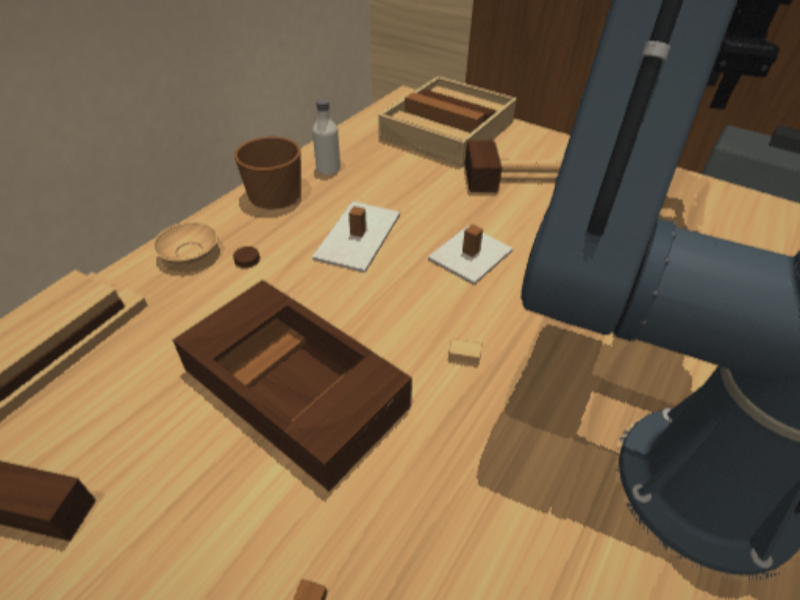

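Candidates in the top view, in 800x600 pixels: the long white panel at (503,138), the short white panel at (563,290) and the purple one at (605,435). By the description it is the one at (503,138). I'll measure it and the case, and check the choice in a crop.

```bash
cat > h.py <<'E'
import numpy as np, cv2
def load(n):
    return dict(np.load(n))
def pix2w(z,i,u,v):  # intersect ray with height z ; u,v native px
    K,R,t=i["K"],i["R"],i["t"]
    d=R.T@np.linalg.inv(K)@np.array([u,v,1.]); c=-R.T@t
    return c+d*(z-c[2])/d[2]
def cloud(i):
    d=i["d"];K,R,t=i["K"],i["R"],i["t"]
    v,u=np.mgrid[:d.shape[0],:d.shape[1]]
    P=np.stack([(u-K[0,2])/K[0,0]*d,(v-K[1,2])/K[1,1]*d,d],-1)
    W=(P-t)@R
    W[d==0]=np.nan
    return W
E
python3 - <<'E'
from h import *
i=load("top0.npz");p=i["p"];W=cloud(i)
hsv=cv2.cvtColor(p,cv2.COLOR_RGB2HSV)
m=((hsv[...,1]<50)&(hsv[...,2]>150)).astype(np.uint8)
n,l,s,c=cv2.connectedComponentsWithStats(m)
for k in range(1,n):
    if s[k,4]<800: continue
    ys,xs=np.nonzero(l==k)
    print(k,s[k],'z',np.nanmedian(W[l==k][:,2]))
    pts=np.array([pix2w(0.008,i,x,y)[:2] for x,y in zip(xs,ys)],np.float32)
    print(cv2.minAreaRect(pts*1000))
# case top: z 0.066
m=(np.abs(W[...,2]-0.066)<0.008)
m[:, :100]=0; m[:,215:]=0; m[:60]=0;m[250:]=0
ys,xs=np.nonzero(m)
print(len(xs),np.nanmedian(W[m][:,2]))
pts=np.array([pix2w(0.066,i,x,y)[:2] for x,y in zip(xs,ys)],np.float32)
print('case',cv2.minAreaRect(pts*1000))
cs=[pix2w(0.066,i,u*.64,v*.64)[:2].round(4) for u,v in [(187,123),(318,131),(302,368),(167,359)]]
print(cs,np.mean(cs,0))
# post tops z .058
for (u,v) in [(508,127),(571,287)]:
    print(pix2w(.058,i,u*.64,v*.64), W[int(v*.64),int(u*.64)])
a=p[50:130,260:380][:,:,::-1];b=p[70:240,95:215][:,:,::-1]
cv2.imwrite("pics/c1.png",cv2.resize(a,None,fx=5,fy=5));cv2.imwrite("pics/c2.png",cv2.resize(b,None,fx=3.5,fy=3.5))
E
```

```text
1 [ 272   53  100   72 4120] z 0.008315215065462015
((645.1190795898438, -149.14089965820312), (99.7602310180664, 179.02931213378906), 14.517095565795898)
2 [ 329  159   64   55 2809] z 0.008291162881985984
((448.4173278808594, -219.47923278808594), (119.4740982055664, 99.43449401855469), 83.54940795898438)
3 [  0 195  21  78 804] z 0.008492636806981924
((371.6462707519531, 493.2078857421875), (150.80885314941406, 32.87578201293945), 15.972661018371582)
7541 0.06619409775594097
case ((510.4908752441406, 174.4901123046875), (159.36752319335938, 287.7228698730469), 84.66233825683594)
[array([0.6594, 0.2386]), array([0.6445, 0.0796]), array([0.3602, 0.1039]), array([0.3747, 0.2648])] [0.5097   0.171725]
[ 0.64452337 -0.15015669  0.058     ] [ 0.64445395 -0.14964489  0.06010693]
[ 0.44834091 -0.21830199  0.058     ] [ 0.44954193 -0.21725397  0.0592818 ]
```

View pics/c1.png

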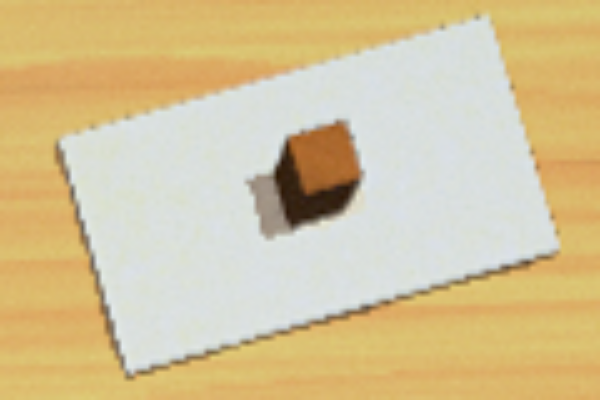

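View pics/c2.png

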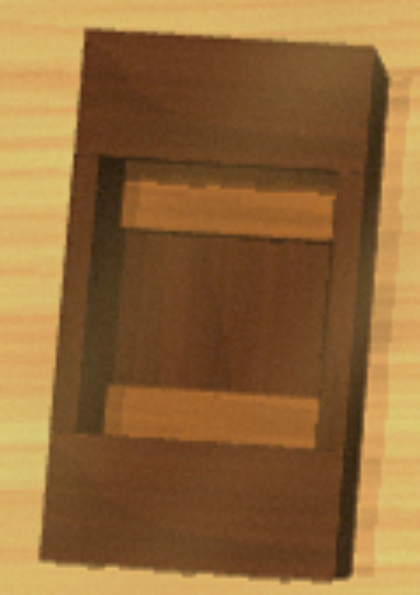

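The crop confirms the long white panel: it measures 179x100 mm, centre (0.645,-0.150), long axis at 104.5°. The case centre is about (0.510,0.173), with its x axis at -5.3°. Now I'll move to above the panel's post.

Call:
step_arm(
  steps=[
    [-1,-0.48,-0.98,0,0,0,0],
    [-1,-0.48,-0.98,0,0,0,0],
    [-1,-0.48,-0.98,0,0,0,0],
    [-1,-0.48,-0.98,0,0,0,0],
    [-1,-0.48,-0.98,0,0,0,0],
    [-1,-0.48,-0.98,0,0,0,0],
    [-1,-0.48,-0.98,0,0,0,0],
    [-1,-0.48,-0.98,0,0,0,0],
    [-1,-0.48,-0.98,0,0,0,0],
    [-1,-0.48,-0.98,0,0,0,0],
  ],
)

```text
time: 1.1
position: [0.3964, -0.397, 0.4043]
tool_rot: [0.814, -0.581, -0.0, -0.0]
ft_force: [0.3, -0.7, 0.2]
grip_width: 0.087
```

Call:
step_arm(
  steps=[
    [-1,-0.48,-0.98,0,0,0,0],
    [-1,-0.48,-0.98,0,0,0,0],
    [-1,-0.48,-0.98,0,0,0,0],
    [-1,-0.48,-0.98,0,0,0,0],
    [-1,-0.48,-0.98,0,0,0,0],
    [-1,-0.48,-0.98,0,0,0,0],
    [-1,-0.48,-0.98,0,0,0,0],
    [-1,-0.48,-0.98,0,0,0,0],
    [-1,-0.48,-0.98,0,0,0,0],
    [-1,-0.48,-0.98,0,0,0,0],
  ],
)

```text
time: 2.1
position: [0.5891, -0.2039, 0.4042]
tool_rot: [0.814, -0.581, -0.001, 0.0]
ft_force: [-0.9, 0.1, 0.2]
grip_width: 0.087
```

Call:
step_arm(
  steps=[
    [-1,-0.46,-0.95,0,0,0,0],
    [-1,-0.46,-0.95,0,0,0,0],
    [-1,-0.46,-0.95,0,0,0,-1],
    [-1,0,0,0,0,0,-1],
    [-1,0,0,0,0,0,-1],
    [-1,0,0,0,0,0,-1],
    [-1,0,0,0,0,0,-1],
    [-1,0,0,0,0,0,-1],
    [-1,0,0,0,0,0,-1],
    [-1,0,0,0,0,0,-1],
  ],
)

```text
time: 3.1
position: [0.6445, -0.1491, 0.4041]
tool_rot: [0.998, -0.059, -0.001, -0.0]
ft_force: [0.3, -0.3, 0.1]
grip_width: 0.0872
```

Call:
step_arm(
  steps=[
    [-1,0,0,0.8,0,0,-0.9],
    [-1,0,0,0.8,0,0,-0.9],
    [-1,0,0,0.8,0,0,-0.86],
    [-1,0,0,0.8,0,0,0],
    [-1,0,0,0.8,0,0,0],
    [-1,0,0,0.8,0,0,0],
    [-1,0,0,0.6,0,0,0],
    [-1,0,0,0.4,0,0,0],
    [-1,0,0,0.2,0,0,0],
    [-1,0,0,0,0,0,0],
  ],
)

```text
time: 4.1
position: [0.6446, -0.1492, 0.2542]
tool_rot: [0.992, 0.124, -0.0, -0.0]
ft_force: [-0.2, 0.6, -0.5]
grip_width: 0.0868
```

```bash
python3 - <<'E'
from rig import status, eyes, robot
import cv2, numpy as np
o=status.get_obs(); print(o["position"],o["tool_rot"])
p,d=eyes.camera("wrist");i=eyes.camera_info("wrist"); print(i)
R,t=i["R"],i["t"]
def pr(X):
    c=i["K"]@(R@np.array(X)+t); return (c[:2]/c[2]).round(1)
print("grasp pt proj",pr([o["position"][0],o["position"][1],0.058]))
cv2.imwrite("pics/w1.png",cv2.resize(p[:,:,::-1],(800,600)))
E
```

```text
[ 0.64464146 -0.14915994  0.25424474] [ 9.92295854e-01  1.23890123e-01 -3.63690357e-04 -2.06022782e-04]
{'K': array([[335.67773358,   0.        , 252.33997192],
       [  0.        , 335.67773358, 198.44608396],
       [  0.        ,   0.        ,   1.        ]]), 'R': array([[ 9.69484897e-01,  2.45150995e-01, -1.56342918e-04],
       [ 2.34109736e-01, -9.25631036e-01,  2.97321066e-01],
       [ 7.27438393e-02, -2.88284884e-01, -9.54777544e-01]]), 't': array([-0.58948743, -0.28149377,  0.160535  ])}
grasp pt proj [250.5 241. ]
```

View pics/w1.png

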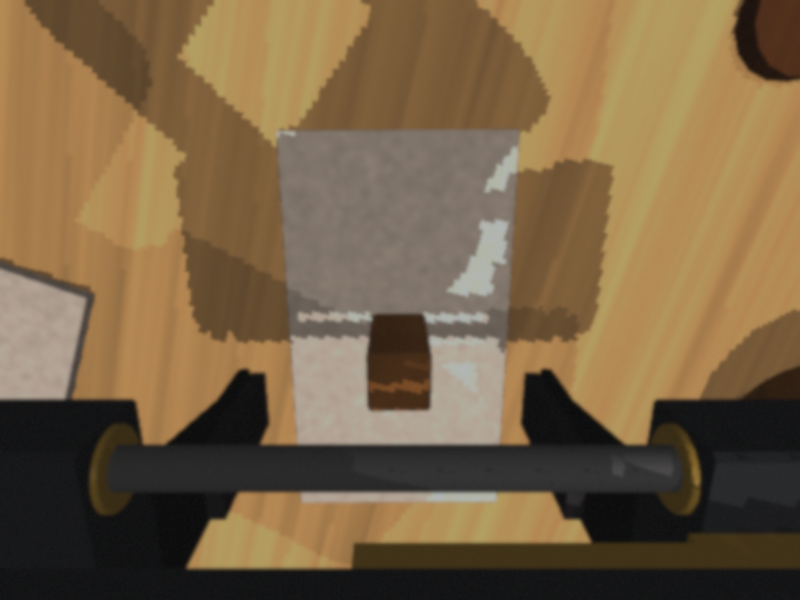

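The wrist view shows the post's top face, centred at about (400,381), between the jaws (inner edges at 267 and 525) and square to them. I'll go down and close.

Call:
step_arm(
  steps=[
    [-1,0.06,0,0.6,0,0,0],
    [-1,0,0,0.6,0,0,0],
    [-1,0,0,0.4,0,0,0],
    [-1,0,0,0.3,0,0,0],
    [-1,0,0,0.1,0,0,0],
    [-1,0,0,0,0,0,0],
    [1,0,0,0,0,0,0],
    [1,0,0,0,0,0,0],
    [1,0,0,0,0,0,0],
    [1,0,0,0,0,0,0],
  ],
  squeeze=40,
)

```text
time: 5.15
position: [0.6463, -0.1488, 0.2052]
tool_rot: [0.992, 0.124, 0.0, 0.0]
ft_force: [-0.0, -0.1, 0.2]
grip_width: 0.0628
```

Call:
step_arm(
  steps=[
    [1,0,0,0,0,0,0],
    [1,0,0,0,0,0,0],
    [1,0,0,0,0,0,0],
    [1,0,0,0,0,0,0],
    [1,0,0,-0.1,0,0,0],
    [1,0,0,-0.3,0,0,0],
    [1,0,0,-0.6,0,0,0],
    [1,0,0,-0.8,0,0,0],
    [1,0,0,-0.8,0,0,0],
    [1,0,0,-0.8,0,0,0],
  ],
)

```text
time: 6.15
position: [0.6461, -0.1488, 0.2917]
tool_rot: [0.992, 0.124, 0.0, 0.0]
ft_force: [0.7, 0.5, -2.5]
grip_width: 0.0239
```

Gripped (24 mm). I'll refine the case centre from the saved images while planning.

```bash
python3 - <<'E'
from h import *
a=np.deg2rad(-5.3); X=np.array([np.cos(a),np.sin(a)]);Y=np.array([-X[1],X[0]]);C=np.array([.51,.173])
for n in ["top0.npz","side0.npz"]:
    i=load(n);W=cloud(i)
    q=(W[...,:2]-C); lx=q@X; ly=q@Y; z=W[...,2]
    top=(np.abs(z-.066)<.006)&(abs(lx)<.16)&(abs(ly)<.09)
    # rows through lips: y extents ; x extents
    m=top&(abs(lx)>.09)&(abs(lx)<.13)
    e=[]
    for b in np.arange(-.13,.131,.01):
        s=m&(abs(lx-b)<.005)
        if s.sum()>20: e.append((b,np.nanmin(ly[s]),np.nanmax(ly[s])))
    e=np.array(e); print(n,'y ext',(np.median(e[:,1:],0)*1e3).round(1), 'slope',np.polyfit(e[:,0],e[:,1:].mean(1),1)[0], 'z',np.nanmedian(z[top]))
    f=[]
    for b in np.arange(-.05,.051,.01):
        s=top&(abs(ly-b)<.005)
        v=lx[s]; f.append((v.min(),v[v<0].max(),v[v>0].min(),v.max()))
    print('x ext',(np.median(f,0)*1e3).round(1))
E
```

```text
top0.npz y ext [-77.  80.] slope -0.0012013117783689258 z 0.0662077528644616
x ext [-143.1  -75.    75.1  144.1]
side0.npz y ext [-77.4  80.4] slope 0.0007483710617805641 z 0.06506897898507161
x ext [-143.4  -74.1   74.9  144.4]
```

Call:
step_arm(
  steps=[
    [1,-0.04,-0.95,-0.4,0,0,0],
    [1,-0.04,-0.95,-0.4,0,0,0],
    [1,-0.04,-0.95,-0.4,0,0,0],
    [1,-0.04,-0.95,-0.4,0,0,0],
    [1,-0.04,-0.95,0,0,0,0],
    [1,-0.04,-0.95,0,0,0,0],
    [1,-0.04,-0.95,0,0,0,0],
    [1,-0.04,-0.95,0,0,0,0],
    [1,-0.04,-0.95,0,0,0,0],
    [1,-0.04,-0.95,0,0,0,0],
  ],
)

```text
time: 7.15
position: [0.5761, 0.0816, 0.3298]
tool_rot: [0.992, 0.125, -0.001, -0.0]
ft_force: [0.1, 0.9, -1.5]
grip_width: 0.0237
```

Call:
step_arm(
  steps=[
    [1,-0.04,-0.95,0,0,0,0],
    [1,-0.04,-0.95,0,0,0,0],
    [1,-0.04,-0.95,0,0,0,0],
    [1,-0.04,-0.95,0,0,0,0],
    [1,0,0,0,0,0,-0.9],
    [1,0,0,0,0,0,-0.9],
    [1,0,0,0,0,0,-0.9],
    [1,0,0,0,0,0,-0.9],
    [1,0,0,0,0,0,-0.9],
    [1,0,0,0,0,0,-0.9],
  ],
)

```text
time: 8.15
position: [0.5489, 0.1715, 0.3297]
tool_rot: [0.875, 0.483, -0.001, -0.001]
ft_force: [-0.2, 0.0, -2.2]
grip_width: 0.0234
```

Call:
step_arm(
  steps=[
    [1,0,0,0,0,0,-0.9],
    [1,0,0,0,0,0,-0.9],
    [1,0,0,0,0,0,-0.9],
    [1,0,0,0,0,0,-0.7],
    [1,0,0,0,0.5,0,0],
    [1,0,0,0,0.5,0,0],
    [1,0,0,0,0.5,0,0],
    [1,0,0,0,0.5,0,0],
    [1,0,0,0,0.5,0,0],
    [1,0,0,0,0,0,0],
  ],
)

```text
time: 9.15
position: [0.5498, 0.1712, 0.3295]
tool_rot: [0.728, 0.663, -0.118, -0.129]
ft_force: [-0.2, 1.0, -1.8]
grip_width: 0.0238
```

```bash
cat >> h.py <<'E'
from scipy.spatial.transform import Rotation as Ro
a_=np.deg2rad(-5.3); CX=np.array([np.cos(a_),np.sin(a_),0]);CY=np.array([-CX[1],CX[0],0]);CC=np.array([.5105,.1745,0])
B=np.stack([CX,CY,[0,0,1]])
def panel(o,g=.204):
    "panel underside centre etc in case frame mm"
    R=Ro.from_quat(o["tool_rot"]).as_matrix(); p=np.array(o["position"])
    c=p+R[:,2]*g; u=R[:,1]
    f=lambda w:(B@(w-CC)*1e3).round(1)
    ub=B@u; al=np.degrees(np.arctan2(-ub[2],ub[0])); xb=B@R[:,0]
    print("t",o["time"],"F",np.round(o["ft_force"],1),"w",o["grip_width"])
    print("tilt %.2f yaw %.2f roll %.2f"%(al,np.degrees(np.arctan2(ub[1],ub[0])),np.degrees(np.arcsin(xb[2]))))
    print("centre",f(c),"far",f(c+.09*u),"near",f(c-.09*u),"TCP",f(p))
E
python3 - <<'E'
from rig import status, eyes, robot
from h import *
o=status.get_obs(); panel(o); print(o["q"])
for n in ["side","wrist","top"]:
    p,d=eyes.camera(n); np.savez(n+"1.npz",p=p,d=d,**eyes.camera_info(n))
    cv2.imwrite(f"pics/{n}2.png",cv2.resize(p[:,:,::-1],(800,600)))
E
```

```text
t 9.15 F [-0.2  1.  -1.8] w 0.02379557892353089
tilt 20.10 yaw 0.00 roll -0.02
centre [-30.7   0.3 137.9] far [ 53.8   0.3 107. ] near [-115.2    0.3  168.8] TCP [ 39.4   0.4 329.5]
[ 0.09410732  0.61457135  1.53340178  0.0651965   1.33928508 -1.41032192]
```

View pics/side2.png

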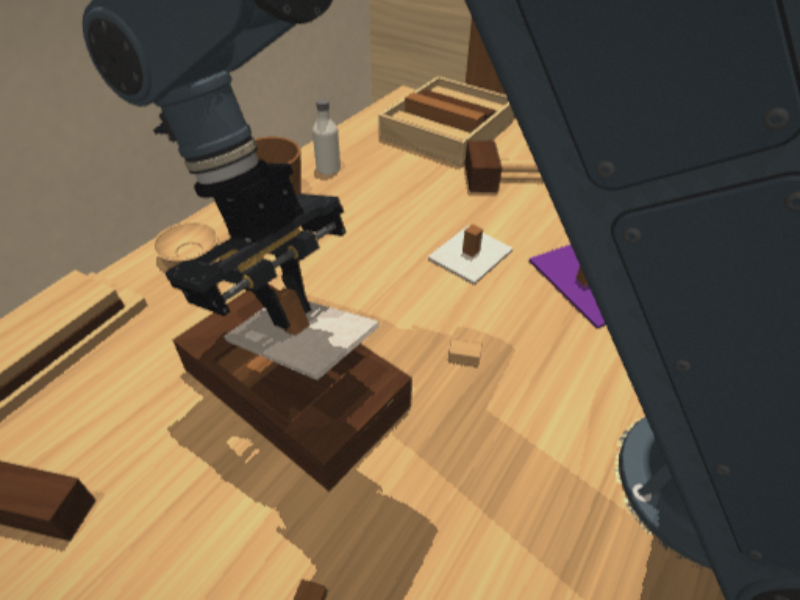

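View pics/wrist2.png

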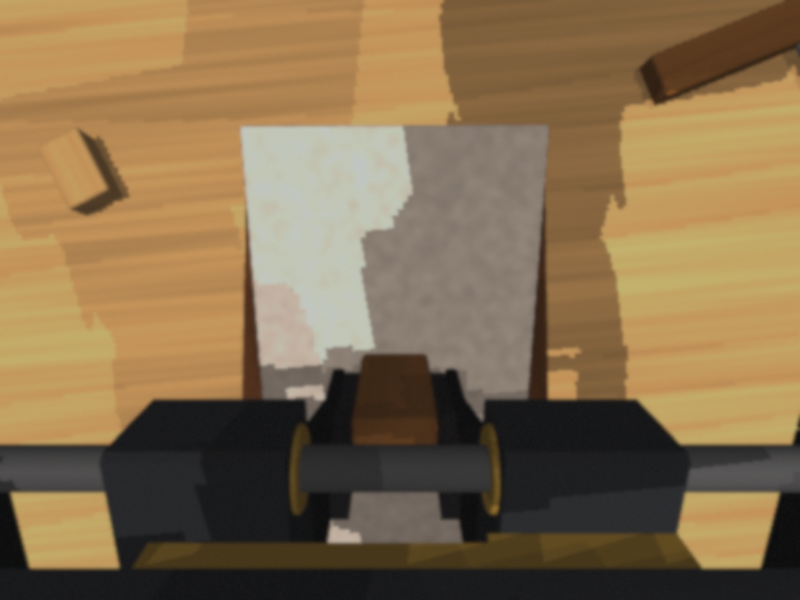

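The side view shows the panel hanging over the opening, tilted, with its far end low. I'll check the actual panel pose from depth.

```bash
cat >> h.py <<'E'
def fit(i,zr=(.02,.22)):
    "white panel top face in case frame"
    hsv=cv2.cvtColor(i["p"],cv2.COLOR_RGB2HSV)
    Wc=(cloud(i)-CC)@B.T
    m=(hsv[...,1]<70)&(hsv[...,2]>60)&(abs(Wc[...,0])<.17)&(abs(Wc[...,1])<.08)&(Wc[...,2]>zr[0])&(Wc[...,2]<zr[1])
    m=cv2.erode(m.astype(np.uint8),np.ones((3,3)))>0
    P=Wc[m]
    for _ in range(5):
        A=np.c_[P[:,0],P[:,1],np.ones(len(P))]; k=np.linalg.lstsq(A,P[:,2],rcond=None)[0]
        r=P[:,2]-A@k; P=P[abs(r)<max(2*r.std(),.002)]
    print("n",len(P),"tilt x",np.degrees(np.arctan(-k[0])).round(2),"y",np.degrees(np.arctan(k[1])).round(2),"z at 0,0 mm",(k[2]*1e3).round(1),"std",(r.std()*1e3).round(1),"xyz min",(np.percentile(P,.5,0)*1e3).round(1),"max",(np.percentile(P,99.5,0)*1e3).round(1))
E
python3 - <<'E'
from h import *
for n in ["side1","wrist1","top1"]:
    try: fit(load(n+".npz"))
    except Exception as e: print(n,e)
E
```

```text
n 1940 tilt x 20.08 y 0.11 z at 0,0 mm 131.6 std 0.6 xyz min [-113.6  -46.4  112.6] max [ 51.3  49.7 173.1]
n 30428 tilt x 19.92 y 0.06 z at 0,0 mm 135.3 std 0.6 xyz min [-109.8  -48.6  120.7] max [ 39.8  49.  175.4]
n 2451 tilt x 19.88 y -0.11 z at 0,0 mm 132.8 std 1.0 xyz min [-112.6  -47.9  132.9] max [ -0.6  47.9 174.2]
```

Depth gives a tilt of 20°, within about 3 mm of prediction. Now I'll go straight down 59 mm, and the low end enters the opening.

Call:
step_arm(
  steps=[
    [1,0,0.12,0.32,0,0,0],
    [1,0,0.12,0.32,0,0,0],
    [1,0,0.12,0.32,0,0,0],
    [1,0,0.12,0.32,0,0,0],
    [1,0,0.12,0.32,0,0,0],
    [1,0,0.12,0.32,0,0,0],
    [1,0,0.1,0.3,0,0,0],
    [1,0,0,0,0,0,0],
    [1,0,0,0,0,0,0],
    [1,0,0,0,0,0,0],
  ],
)

```text
time: 10.3
position: [0.5513, 0.17, 0.2709]
tool_rot: [0.728, 0.663, -0.117, -0.128]
ft_force: [-0.2, 0.5, -2.4]
grip_width: 0.0238
```

```bash
cat > look.py <<'E'
import sys
from rig import status, eyes
from h import *
o=status.get_obs(); panel(o)
for n in sys.argv[2:]:
    p,d=eyes.camera(n); i=dict(p=p,d=d,**eyes.camera_info(n))
    try: print(n); fit(i)
    except Exception as e: print(e)
    cv2.imwrite(f"pics/{n}_{sys.argv[1]}.png",cv2.resize(p[:,:,::-1],(800,600)))
E
python3 look.py a side
```

```text
t 10.3 F [-0.2  0.5 -2.4] w 0.023839629356937498
tilt 19.96 yaw -0.06 roll 0.01
centre [-28.6  -0.6  79.2] far [56.  -0.7 48.5] near [-113.2   -0.5  109.9] TCP [ 41.   -0.7 270.9]
side
n 1887 tilt x 19.94 y 0.15 z at 0,0 mm 73.7 std 0.7 xyz min [-111.7  -49.2   54.5] max [ 51.7  48.6 114.4]
```

View pics/side_a.png

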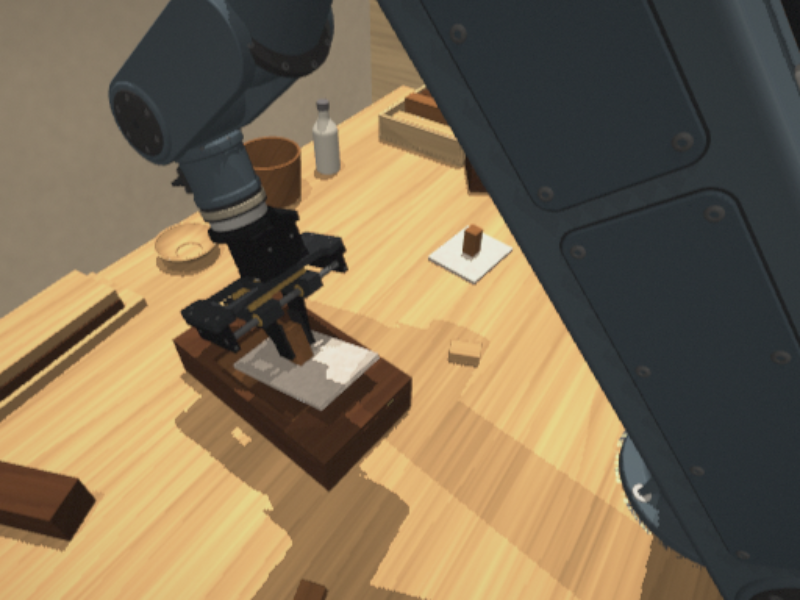

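The low end is inside the opening and nothing is touching. Now slide it along its own plane under the far lip.

Call:
step_arm(
  steps=[
    [1,0,0.3,0,0,0,0],
    [1,0,0.3,0,0,0,0],
    [1,0,0.3,0,0,0,0],
    [1,0,0.3,0,0,0,0],
    [1,0,0.3,0,0,0,0],
    [1,0,0.3,0,0,0,0],
    [1,0,0.3,0,0,0,0],
    [1,0,0.3,0,0,0,0],
    [1,0,0.3,0,0,0,0],
    [1,0,0,0,0,0,0],
  ],
)

```text
time: 11.35
position: [0.6153, 0.1639, 0.2471]
tool_rot: [0.728, 0.663, -0.117, -0.128]
ft_force: [0.1, -0.2, -0.6]
grip_width: 0.0238
```

```bash
python3 look.py b side
```

```text
t 11.35 F [ 0.1 -0.2 -0.6] w 0.023824630223409724
tilt 19.94 yaw -0.09 roll 0.00
centre [35.7 -0.8 55.3] far [120.3  -0.9  24.6] near [-48.9  -0.7  86. ] TCP [105.3  -0.9 247.1]
side
n 1388 tilt x 19.93 y 0.23 z at 0,0 mm 73.0 std 0.7 xyz min [-47.4 -49.5  42.3] max [84.2 48.2 90.3]
```

View pics/side_b.png

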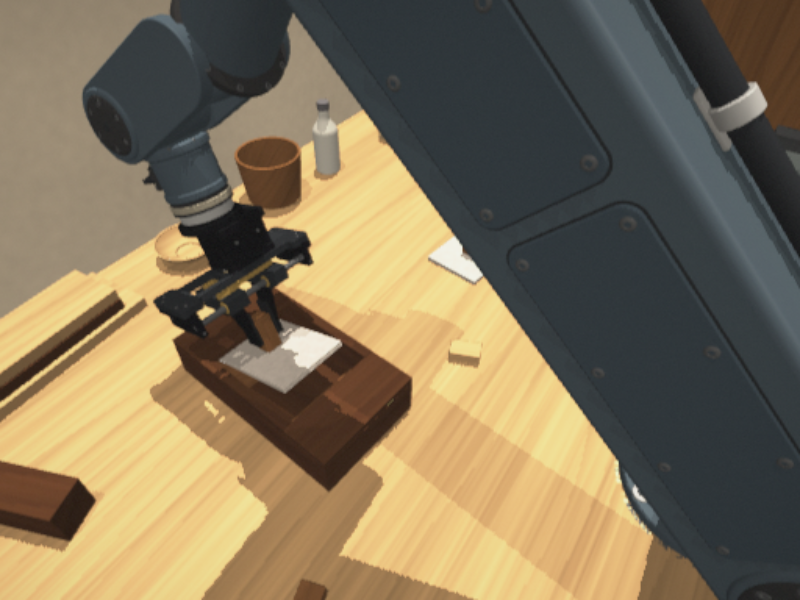

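Now level it about the far end, letting the near end down through the opening.

Call:
step_arm(
  steps=[
    [1,0,-0.283,0.131,-0.25,0,0],
    [1,0,-0.283,0.131,-0.25,0,0],
    [1,0,-0.283,0.131,-0.25,0,0],
    [1,0,-0.283,0.131,-0.25,0,0],
    [1,0,-0.283,0.131,-0.25,0,0],
    [1,0,0,0,0,0,0],
    [1,0,0,0,0,0,0],
    [1,0,0,0,0,0,0],
    [1,0,0,0,0,0,0],
    [1,0,0,0,0,0,0],
  ],
)

```text
time: 12.4
position: [0.5763, 0.1676, 0.2415]
tool_rot: [0.737, 0.671, -0.059, -0.064]
ft_force: [0.5, -0.6, -1.6]
grip_width: 0.0238
```

```bash
python3 look.py c side
```

```text
t 12.4 F [ 0.5 -0.6 -1.6] w 0.023777158083691016
tilt 9.99 yaw -0.08 roll 0.01
centre [30.8 -0.7 40.6] far [119.4  -0.8  25. ] near [-57.9  -0.6  56.2] TCP [ 66.2  -0.8 241.5]
side
n 1697 tilt x 9.96 y 0.18 z at 0,0 mm 50.6 std 0.8 xyz min [-57.  -49.3  34.5] max [90.4 47.6 61.4]
```

Call:
step_arm(
  steps=[
    [1,0,-0.283,0.131,-0.25,0,0],
    [1,0,-0.283,0.131,-0.25,0,0],
    [1,0,-0.283,0.131,-0.25,0,0],
    [1,0,-0.283,0.131,-0.25,0,0],
    [1,0,-0.283,0.131,-0.25,0,0],
    [1,0,0,0,0,0,0],
    [1,0,0,0,0,0,0],
    [1,0,0,0,0,0,0],
    [1,0,0,0,0,0,0],
    [1,0,0,0,0,0,0],
  ],
)

```text
time: 13.45
position: [0.5397, 0.1711, 0.2291]
tool_rot: [0.74, 0.673, 0.0, 0.0]
ft_force: [0.6, -0.3, -2.5]
grip_width: 0.0237
```

```bash
python3 look.py d side wrist
```

```text
t 13.45 F [ 0.6 -0.3 -2.5] w 0.02368127052812949
tilt -0.02 yaw -0.08 roll 0.01
centre [29.4 -0.7 25.1] far [119.4  -0.8  25.1] near [-60.6  -0.6  25. ] TCP [ 29.4  -0.7 229.1]
side
n 1515 tilt x -0.03 y 0.23 z at 0,0 mm 29.7 std 0.9 xyz min [-50.3 -47.1  27.8] max [90.3 47.3 31.6]
wrist
n 30138 tilt x -0.01 y 0.05 z at 0,0 mm 32.5 std 0.6 xyz min [-58.  -49.2  30.9] max [97.4 48.  34.1]
```

View pics/side_d.png

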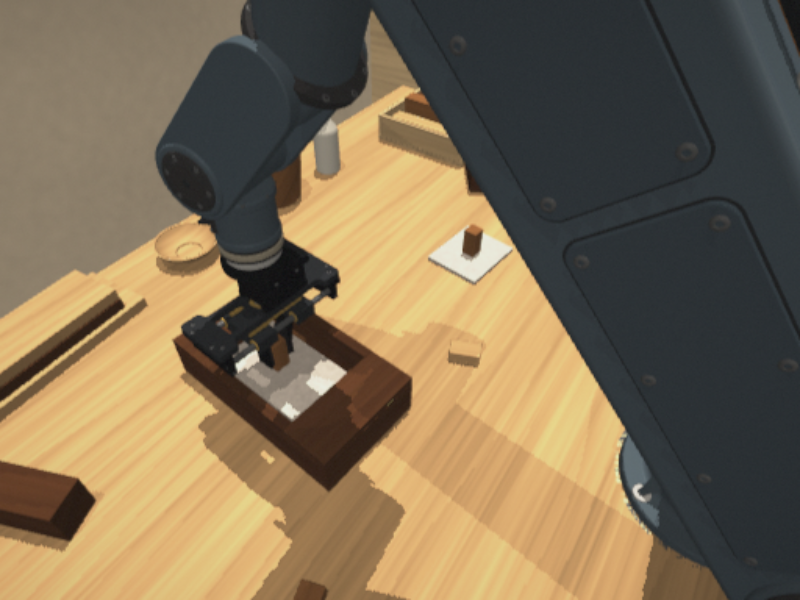

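View pics/wrist_d.png

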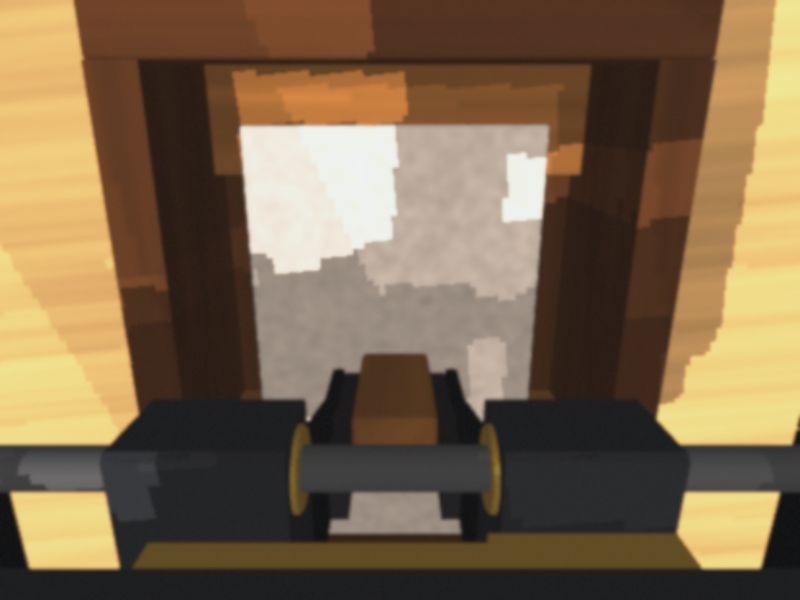

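Level, and the near end is below the lip with a clear gap. Now shift it back to the middle, just above the ledges.

Call:
step_arm(
  steps=[
    [1,0,0,0.1,0,0,0],
    [1,0,0,0.1,0,0,0],
    [1,0.03,-0.2,0,0,0,0],
    [1,0,-0.2,0,0,0,0],
    [1,0,-0.2,0,0,0,0],
    [1,0,-0.2,0,0,0,0],
    [1,0,-0.2,0,0,0,0],
    [1,0,-0.18,0,0,0,0],
    [1,0,0,0,0,0,0],
    [1,0,0,0,0,0,0],
  ],
)

```text
time: 14.55
position: [0.51, 0.1747, 0.2241]
tool_rot: [0.739, 0.673, 0.0, 0.0]
ft_force: [0.3, 0.4, -2.1]
grip_width: 0.0238
```

```bash
python3 look.py e wrist side
```

```text
t 14.55 F [ 0.3  0.4 -2.1] w 0.02378893799264465
tilt -0.03 yaw -0.06 roll 0.01
centre [-0.4  0.1 20.1] far [89.6  0.  20.1] near [-90.4   0.2  20. ] TCP [-5.000e-01  1.000e-01  2.241e+02]
wrist
n 24116 tilt x -0.05 y 0.05 z at 0,0 mm 27.5 std 0.6 xyz min [-69.7 -48.3  26. ] max [73.2 48.9 29.1]
side
n 932 tilt x -0.02 y 0.18 z at 0,0 mm 24.8 std 0.9 xyz min [-47.7 -46.3  22.9] max [60.4 46.2 26.8]
```

View pics/wrist_e.png

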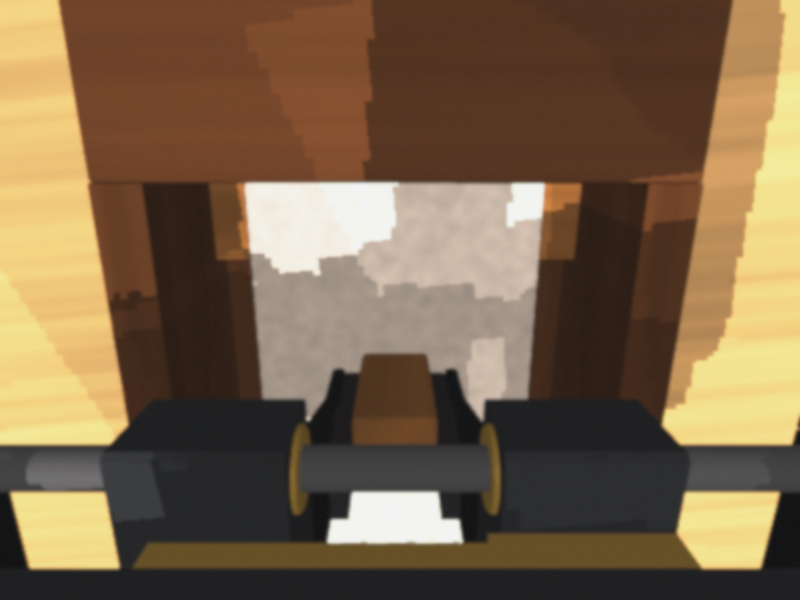

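Both ends are now tucked under. Lower gently onto the ledges, watching the force.

Call:
step_arm(
  steps=[
    [1,0,0,0.03,0,0,0],
    [1,0,0,0.03,0,0,0],
    [1,0,0,0.03,0,0,0],
    [1,0,0,0.02,0,0,0],
    [1,0,0,0.02,0,0,0],
    [1,0,0,0.02,0,0,0],
    [1,0,0,0,0,0,0],
    [1,0,0,0,0,0,0],
    [1,0,0,0,0,0,0],
    [1,0,0,0,0,0,0],
  ],
)

```text
time: 15.65
position: [0.51, 0.1747, 0.2224]
tool_rot: [0.739, 0.673, 0.0, 0.0]
ft_force: [-2.6, -0.4, 15.3]
grip_width: 0.0237
```

Contact at 15 N: it is seated. I'll relieve the press, then open to half (43 mm).

Call:
step_arm(
  steps=[
    [1,0,0,-0.03,0,0,0],
    [1,0,0,-0.03,0,0,0],
    [1,0,0,0,0,0,0],
    [1,0,0,0,0,0,0],
    [0.3,0,0,0,0,0,0],
    [0.2,0,0,0,0,0,0],
    [0,0,0,0,0,0,0],
    [0,0,0,0,0,0,0],
    [0,0,0,0,0,0,0],
    [0,0,0,0,0,0,0],
  ],
)

```text
time: 16.65
position: [0.51, 0.1746, 0.2215]
tool_rot: [0.739, 0.673, -0.0, -0.0]
ft_force: [-0.2, 0.5, -0.5]
grip_width: 0.0428
```

```bash
python3 look.py f wrist side
```

```text
t 16.65 F [-0.2  0.5 -0.5] w 0.04284887945124167
tilt 0.01 yaw -0.07 roll -0.00
centre [-0.6  0.1 17.5] far [89.4 -0.  17.5] near [-90.6   0.2  17.6] TCP [-6.000e-01  1.000e-01  2.215e+02]
wrist
n 26306 tilt x 0.02 y -0.04 z at 0,0 mm 26.0 std 0.6 xyz min [-69.8 -48.4  24.4] max [72.3 48.8 27.5]
side
n 821 tilt x 0.22 y 0.08 z at 0,0 mm 23.1 std 0.9 xyz min [-46.4 -46.7  21.2] max [51.8 45.9 25. ]
```

View pics/wrist_f.png

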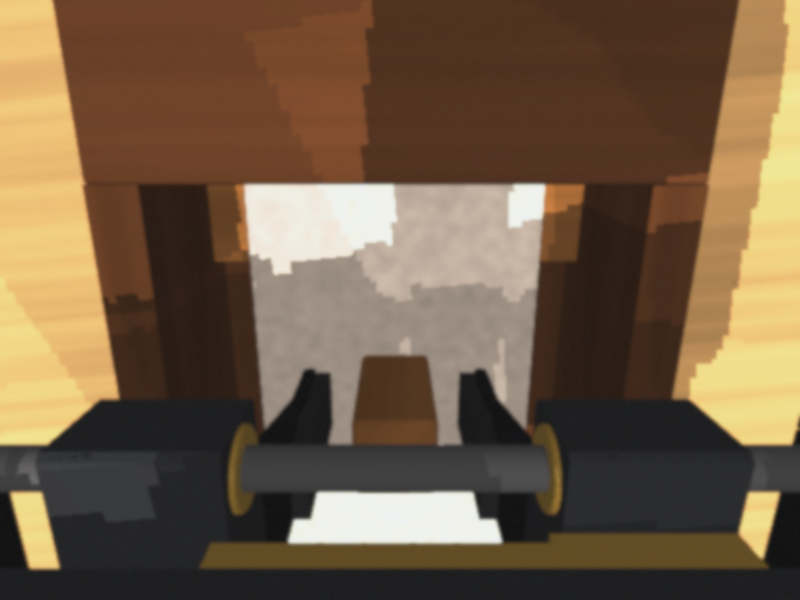

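The jaws are free on both sides of the post. Retreat straight up, then aside to clear the view.

Call:
step_arm(
  steps=[
    [0,0,0,-0.2,0,0,0],
    [0,0,0,-0.4,0,0,0],
    [0,0,0,-0.8,0,0,0],
    [0,0,0,-1,0,0,0],
    [0,0,0,-1,0,0,0],
    [0,0,0,-1,0,0,0],
    [0,0,0,-1,0,0,0],
    [0,0,0,-1,0,0,0],
    [0,-0.5,0,-0.5,0,0,0],
    [0,-1,0,0,0,0,0],
  ],
)

```text
time: 17.75
position: [0.5067, 0.1374, 0.3968]
tool_rot: [0.739, 0.674, 0.002, 0.002]
ft_force: [0.2, -0.7, -0.5]
grip_width: 0.0435
```

Call:
step_arm(
  steps=[
    [0,-1,0,0,0,0,0],
    [0,-1,0,0,0,0,0],
    [0,-1,0,0,0,0,0],
    [0,-1,0,0,0,0,0],
    [0,-1,0,0,0,0,0],
    [0,-1,0,0,0,0,0],
    [0,-1,0,0,0,0,0],
    [0,-1,0,0,0,0,0],
    [0,-0.5,0,0,0,0,0],
    [0,0,0,0,0,0,0],
  ],
)

```text
time: 18.75
position: [0.4862, -0.0758, 0.3942]
tool_rot: [0.74, 0.672, -0.0, 0.0]
ft_force: [-0.8, 1.3, 0.0]
grip_width: 0.0435
```

```bash
python3 look.py g top side; python3 - <<'E'
from rig import eyes
from h import *
p,d=eyes.camera("top");i=dict(p=p,d=d,**eyes.camera_info("top"));W=(cloud(i)-CC)@B.T
m=(abs(W[...,2]-.074)<.006)&(abs(W[...,0])<.07)&(abs(W[...,1])<.06)
q=W[m]; print("post top",len(q),(np.median(q,0)*1e3).round(1),((np.percentile(q,2,0)+np.percentile(q,98,0))*500).round(1))
hsv=cv2.cvtColor(p,cv2.COLOR_RGB2HSV)
w=(hsv[...,1]<70)&(hsv[...,2]>60)&(abs(W[...,0])<.07)&(abs(W[...,1])<.064)&(abs(W[...,2]-.024)<.008)
print("y range",(np.percentile(W[w][:,1],[1,99])*1e3).round(1))
for b in (-.06,-.03,.03,.06):
  s=w&(abs(W[...,0]-b)<.005)
  if s.any(): print(b,(np.array([W[s][:,1].min(),W[s][:,1].max()])*1e3).round(1))
c=p[70:240,95:215][:,:,::-1];cv2.imwrite("pics/c3.png",cv2.resize(c,None,fx=3.5,fy=3.5))
E
```

```text
t 18.75 F [-0.8  1.3  0. ] w 0.04350272319369347
tilt 0.00 yaw -0.24 roll -0.01
centre [  -1.1 -251.5  190.2] far [  88.9 -251.9  190.2] near [ -91.1 -251.1  190.2] TCP [  -1.  -251.5  394.2]
top
n 2857 tilt x 0.03 y 0.04 z at 0,0 mm 24.2 std 1.3 xyz min [-70.9 -47.5  21.6] max [80.5 47.5 26.8]
side
n 1534 tilt x 0.05 y 0.07 z at 0,0 mm 23.1 std 0.9 xyz min [-46.  -46.3  21.2] max [85.2 45.8 25. ]
post top 173 [-1.5 -0.7 73.9] [-1.3 -0.1 72.9]
y range [-49.4  49.2]
-0.06 [-49.7  49. ]
-0.03 [-49.4  49.5]
0.03 [-49.7  50.2]
0.06 [-49.1  49.1]
```

View pics/top_g.png

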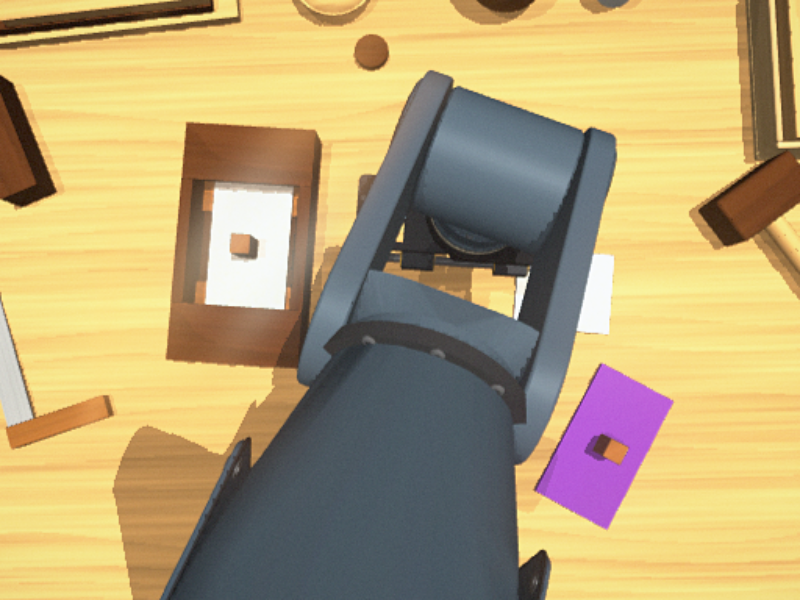

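View pics/side_g.png

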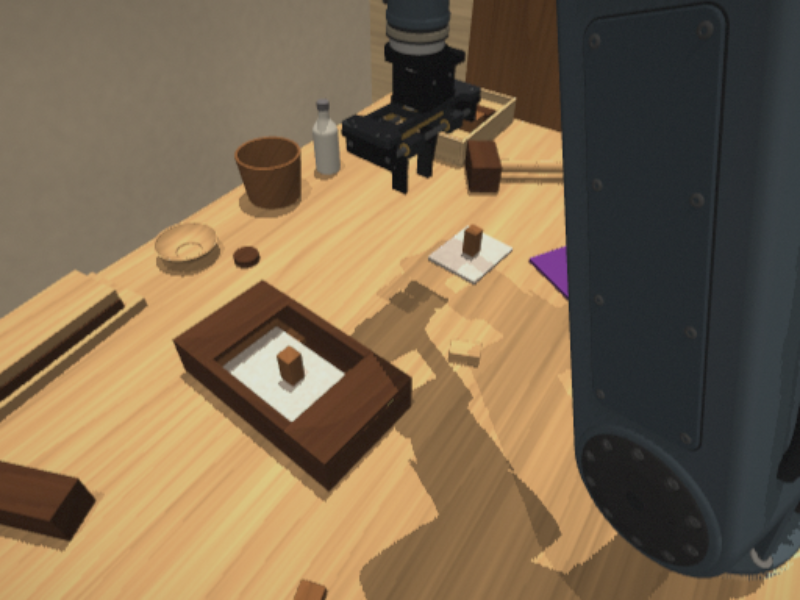

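The panel lies level with its top face at 24 mm, as it should be. It is centred within about 1.5 mm, both ends are under the lips, and the short panel is untouched.

```bash
python3 -c "
from rig import robot
print(robot.hand_in())"
```

```text
the job is handed in; nothing more can be done
None
```

I fitted the long white panel as the case's false floor and handed the job in at about 19 s of the 42 s allowed. I gripped it by the post, tilted it 20° and slid its far end under the far lip. I then let the near end down through the opening, levelled it, moved it back about 30 mm to the middle, lowered it onto the ledges and let go.

**Last checks:**
- **Level and height:** tilt is at most 0.1°. The top face is at 24.2 mm by the top camera, where 24 mm is expected; the side camera read 23.1 mm, within the calibration error.
- **Centring:** the post is about 1.4 mm off centre along the case's length and under 1 mm across it. Both ends are out of sight under the lips.
- **Contact:** the highest force I read was about 15 N at the wrist as it touched down, relieved before letting go. The gripper is clear of everything.
- **Short panel:** it looks to be where it was, judged from the pictures only (not re-measured).

No check failed. The side camera read the panel 1–4 mm lower than the arm's own position throughout.

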